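# Test a relay and hold up the lamp cover

## Robot

A 6-joint arm with a two-finger parallel gripper is mounted at the origin on the work surface. World frame = base frame: x ahead of the robot, y to its left, z up, the work surface at z = 0. Lengths are in m, angles in rad, forces in N, time in s.
With the tool pointing down it reaches from about 0.25 to 0.8 m from the base axis. Payload 3.9 kg.
Tool frame: the origin (TCP) lies at the very end of the fingers, on their centre line; the grasp point (between the pads) lies 19 mm behind it; z points along the fingers, y is the direction in which the jaws open and shut (so a half turn about z gives the same grasp; the last joint's range is limited). The gripper opens to 85 mm and grips with 20 to 120 N. Pads are 22 mm wide; open, the fingers measure 114 mm over their backs; the gripper's body (76 mm by 85 mm) begins 54 mm behind the grasp point. The pads swing forward as they close: fully open they stand 13 mm farther back than shut.
Start: joints at [-1.15, 0.26, -0.138, 1.173, 0, 1.571], TCP at [0.214, -0.479, 0.231] pointing down, gripper open.
Joint ranges: [-2.78, 2.78], [-0.83, 1.72], [-1.28, 1.37], [-1.9, 2.12], [-1.57, 1.48], [-3.14, 3.14]. Speed limits (rad/s): [2.57, 2.57, 3.14, 3.14, 3.14, 3.14].

## Interface

Orientations are given as a unit quaternion [x, y, z, w].
In Python, from plant import arm gives the robot as it stands.
- The arm moves only by the shell command python3 -m creep 'ROWS'. ROWS is a JSON object of lists of equal length, an entry for each row: "gripper": the finger opening in m, from 0 to 0.0854; "travel": the shift along the tool's x, y, z in m, a list of three; "dr": the turn, a rotation vector about the tool's x, y, z in degrees, a list of three. A call has 1 to 10 rows; each row shifts and turns the commanded pose from where the row before left it, along the tool's axes as they then stand; what a row does not reach is not made up. A row lasts 1/12 s, in which the tool goes at most 41.7 mm and 7.16 degrees, less where a joint would pass 70% of its speed; a pose out of reach is approached as far as the arm can. A call is refused whole if a number of a shift passes 0.0417 or a number of a turn 7.16, either way. A call with a gripper value outside its range is refused whole. The fingers move at their own pace and stop on an object; the grip force is fixed at half the most. Time passes only in rows, so rows that do not move let the fingers close. It gives the time, the measured TCP pose, the force and the opening at its end, in the units of the state.
- arm.state(): the state, without advancing time (a new reading comes with each control period).
- arm.capture(name): name is "scene" or "side" or "wrist"; returns the picture (420x560x3 uint8, red, green, blue); there is no depth.
- arm.calibration(name): a dict with "fx", "fy", "cx", "cy" (pixels), "world_from_camera" (4x4, takes a point from camera to world coordinates). Camera axes: x right, y up, looking along -z (the intrinsics and any distortion apply to the point x, -y, -z); pixel columns grow to the right and rows downward; lengths in m; the calibration is good to about 2 mm. A picture is of the moment at which its call begins: read the wrist's pose just before it. calibration takes no time and is no camera call; for the wrist camera it gives the pose at the moment of the call.
- arm.job_done(): hands the job in, once; it reports no verdict.
The state is a dict: "time_s": time; "joint_positions": joint angles; "dq": joint speeds; "tau": joint torques, N m; "position": TCP position; "tcp_rot": TCP orientation; "ft_force": force on the tool from outside, world axes, zero at the start; "ft_torque": the same for the moment, N m; "opening": finger opening in m.
Only numpy, scipy, OpenCV 4.12 (cv2) and the standard library are available. Lean on these libraries where they do the work, as an engineer would, in place of code of your own. Each camera call takes 0.05 s, during which the arm holds its last target.

## Task

Plug the blue relay fully home into the black socket of the relay tester. Then tug firmly upward on the orange handle of the tester's dark blue lamp cover to learn whether it is caught, before moving the red catch tab; if it is caught, slide the red tab away from the cover to free it. Swing the cover up at least 50 degrees, and finish while still holding it up in the gripper so that a colleague can read the lamps, with the ball joint, carton and bushing on the counter left where they are.

Things in the scene. Friction and masses are not known exactly. Their poses are not given: they have to be found in the camera images.
- relay: Loose relay, 60-100 g: a blue block 34 (x) x 28 (y) x 36 mm high with a white top patch, on a white plug foot 26 (x) x 20 (y) x 14 mm high. It stands upright on its foot on the counter. Origin: centre of the foot's underside; z up; total height 50 mm; the blue block spans z = 14 to 50 mm. A half turn about z makes no difference.
- ball_joint: Bystander: dark blue ball joint, a loose round body 48 mm across and 36 mm high with a steel stud to 66 mm. Origin: centre of its underside.
- carton: Bystander: loose white carton 70 x 100 x 50 mm. Origin: centre of its underside.
- bushing: Bystander: loose brass ring 52 mm across, 40 mm high, standing on end. Origin: centre of its underside.
- tester: Relay tester, fixed on the counter, 220 (x) x 310 (y) mm; tops of all its housings 60 to 66 mm above the counter. Origin at counter level; x points away from the robot (within its yaw), y to the left, z up. Seen from the robot: black socket block on the right (-y) with a grey block nearer the robot, dark blue cover over the lamp bay in the middle, yellow catch housing with red tab on the left (+y).
- socket (a point): Centre of the mouth of the rectangular hole in the top (60 mm up) of the black socket block. Hole 30 mm along the tester's x by 24 mm along its y, 17 mm deep, with a 3 mm chamfer, framed by a thin white line. Axes as the tester's. The relay's 26 mm side goes along the tester's x (either way round); fully home, the blue block's underside sits on the socket top and the relay's origin lies 14 mm below this point. At tester (45, -80, 60) mm.
- cover (a joint): Hinge of the dark blue cover, rad: 0 shut, grows as it swings up, 1.3 at most. The plate (134 x 130 x 6 mm, 0.22 kg with its handle) is hinged along its edge nearest the robot and opens towards the robot; it falls shut by itself from any angle. When caught it still has play: the handle rises about 5 mm (0.045 rad) and then stops hard; when free it simply swings up. Whether it is caught cannot be seen and does not show on the tab.
- cover_hinge (a point): Point on the cover's hinge line, at its middle; the line runs along the tester's y. At tester (-70, 45, 63) mm, fixed on the tester.
- cover_handle (a point): Grip point on the orange handle, which stands up on the cover near the edge farthest from the robot: 22 mm (tester x) x 12 mm (tester y, the way to pinch it) x 34 mm high above the cover's top face (66 mm up). The point lies on the handle's centre line 21 mm above that face, 115 mm from the hinge line and 24 mm above the hinge's level when shut; it and its axes move with the cover (x away from the hinge, y along it, z out of the top face).
- tab (a joint): Slide of the red catch tab, m: 0 as it starts, grows towards the tester's +y (away from the cover), 0.022 at most. It takes about 2 N, has no spring and stays where it is left. Sliding it 15 mm or more frees a caught cover for good.
- tab_grip (a point): Grip point on the red tab, which stands 34 mm high on the yellow housing (66 mm up): 18 mm (tester x) x 10 mm (tester y). The point lies on its centre line 22 mm above the housing; it moves with the tab. At the start it is 89 mm to the +y side of the cover handle's point and at the same tester x.
There are look-alikes about, which are no part of the job. Several things have the shape of the relay; the one meant has the colours described above.

How it is judged:
By the outcome, as a careful person would: the job done as asked, in the order asked, and still so for the second after the job is handed in, while the arm keeps its last pose, push and grip.
It also fails if it takes over 64 s, if anything falls off the work surface, if the arm or the gripper's body presses on something with over 40 N, if the wrist force passes 120 N, or if a joint passes its speed limit or range.

## Working session

There is one attempt and no reset: what is moved stays moved. The work goes in short steps, Python scripts to look and compute and a shell command to move; the robot and the scene stay as the last step left them, time stands still between calls to the robot, and variables do not carry over. Pictures are saved under pics/ and viewed, and the job is handed in when it is done.

```bash
ls; mkdir -p pics; python3 - <<'E'
from plant import arm
import cv2
s=arm.state();print(s)
for n in ("scene","side","wrist"):
    c=arm.calibration(n);print(n,c)
    im=arm.capture(n);cv2.imwrite(f"pics/{n}0.png",im[:,:,::-1])
E
```

```text
pics
{'time_s': 0.0, 'joint_positions': array([-1.15002751e+00,  2.60657015e-01, -1.39377491e-01,  1.17271384e+00,
       -1.47817043e-05,  1.57076946e+00]), 'dq': array([-0.00128588, -0.00054269, -0.00051046, -0.00058767,  0.00024946,
       -0.00020456]), 'tau': array([-2.09631966e-03, -4.05677605e+01,  2.53922206e+01,  1.87492435e-02,
       -2.07250564e-04,  6.26953582e-07]), 'position': array([ 0.21415605, -0.47857794,  0.23047589]), 'tcp_rot': array([ 9.77947435e-01,  2.08848895e-01, -2.11041405e-04, -9.52951107e-04]), 'ft_force': array([1.09655386, 0.74053596, 0.40742743]), 'ft_torque': array([ 0.03466132, -0.00298719,  0.00649282]), 'opening': 0.08550792279854677}
scene {'fx': 415.8104714071917, 'fy': 415.8104714071917, 'cx': 280.955394368356, 'cy': 210.7842331559416, 'world_from_camera': array([[ 0.75465293, -0.53475298,  0.38018181,  0.98223318],
       [ 0.65604688,  0.60608811, -0.44973291, -0.45308813],
       [ 0.01007234,  0.58880935,  0.80820919,  0.95237037],
       [ 0.        ,  0.        ,  0.        ,  1.        ]])}
side {'fx': 457.1943772268593, 'fy': 457.1943772268593, 'cx': 277.2741353310399, 'cy': 207.41991389337133, 'world_from_camera': array([[ 0.9927403 ,  0.04872363, -0.10996684,  0.43922038],
       [-0.11950092,  0.50328765, -0.85581603, -1.02148385],
       [ 0.01364649,  0.8627442 ,  0.50545645,  0.69516446],
       [ 0.        ,  0.        ,  0.        ,  1.        ]])}
wrist {'fx': 290.7027365778508, 'fy': 290.7027365778508, 'cx': 282.31318006086923, 'cy': 208.3672965636528, 'world_from_camera': array([[ 0.40718554,  0.8800408 ,  0.24439336,  0.2755157 ],
       [-0.91334258,  0.39300885,  0.10653344, -0.45155975],
       [-0.00229498, -0.26659374,  0.96380626,  0.37332687],
       [ 0.        ,  0.        ,  0.        ,  1.        ]])}
```

View pics/scene0.png

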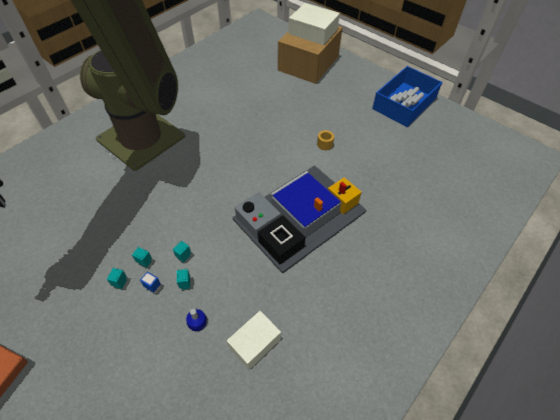

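View pics/side0.png

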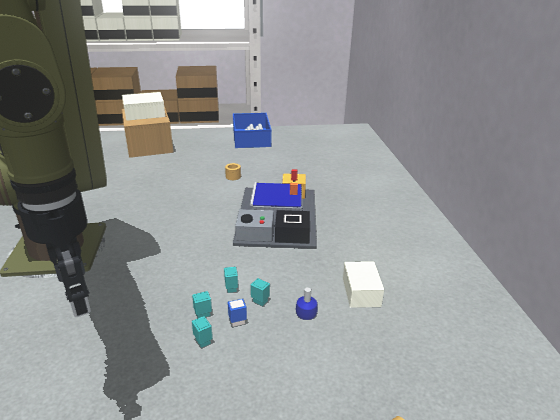

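View pics/wrist0.png

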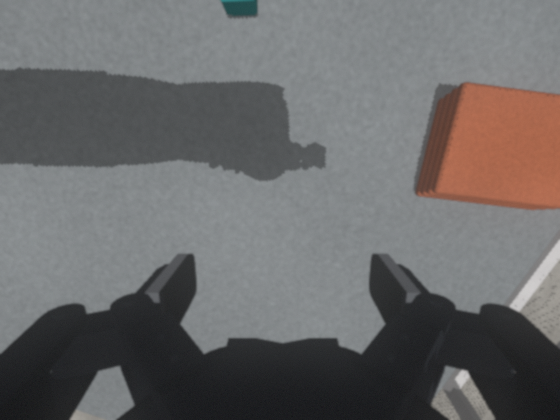

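The relay-shaped things in the scene picture are four teal blocks at (142,256), (117,278), (182,251) and (183,278), and one blue block with a white top at (150,281). The blue one fits the description. I'll enlarge it to confirm.

```bash
cat > h.py <<'E'
from plant import arm
import numpy as np, cv2
from scipy.spatial.transform import Rotation as R
def onz(n,px,z,c=None):
    c=c or arm.calibration(n); T=c["world_from_camera"]
    px=np.atleast_2d(px).astype(float); out=[]
    for u,v in px:
        d=T[:3,:3]@np.array([(u-c["cx"])/c["fx"],-(v-c["cy"])/c["fy"],-1]); o=T[:3,3]
        out.append(o+d*(z-o[2])/d[2])
    return np.array(out)
def proj(n,p,c=None):
    c=c or arm.calibration(n); T=c["world_from_camera"]
    q=(np.atleast_2d(p)-T[:3,3])@T[:3,:3]
    return np.c_[c["cx"]+c["fx"]*q[:,0]/-q[:,2], c["cy"]-c["fy"]*q[:,1]/-q[:,2]]
def tri(obs):
    A=np.zeros((3,3));b=np.zeros(3)
    for n,(u,v) in obs:
        c=arm.calibration(n);T=c["world_from_camera"]
        d=T[:3,:3]@np.array([(u-c["cx"])/c["fx"],-(v-c["cy"])/c["fy"],-1]);d/=np.linalg.norm(d)
        P=np.eye(3)-np.outer(d,d);A+=P;b+=P@T[:3,3]
    return np.linalg.solve(A,b)
def crop(src,x0,y0,x1,y1,k,out):
    im=cv2.imread(src)[y0:y1,x0:x1]; cv2.imwrite(out,cv2.resize(im,None,fx=k,fy=k,interpolation=cv2.INTER_CUBIC))
E
python3 - <<'E'
from h import *
crop("pics/scene0.png",100,225,220,315,6,"pics/c1.png")
crop("pics/scene0.png",225,155,375,275,5,"pics/c2.png")
crop("pics/side0.png",180,250,340,350,5,"pics/c3.png")
crop("pics/side0.png",220,150,340,250,6,"pics/c4.png")
E
```

```text
(no output)
```

View pics/c1.png

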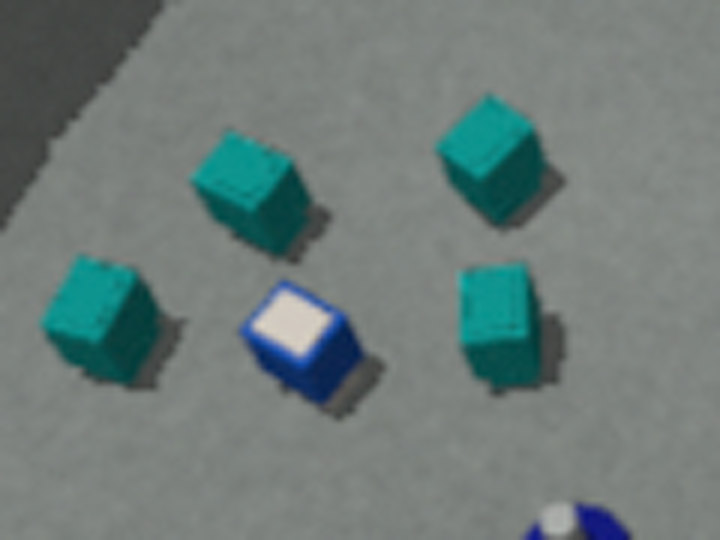

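View pics/c2.png

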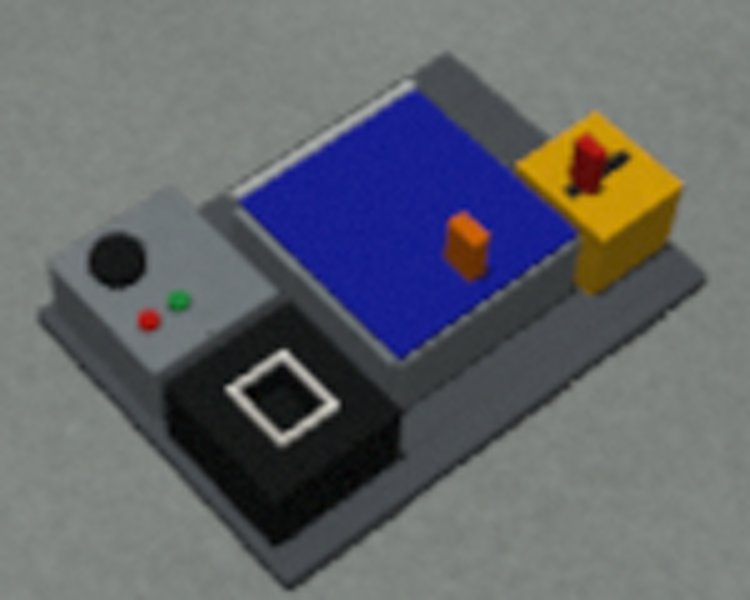

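View pics/c3.png

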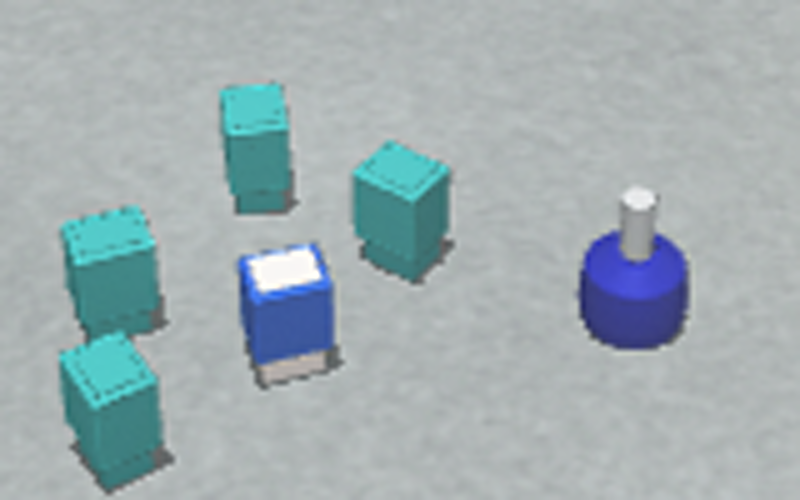

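View pics/c4.png

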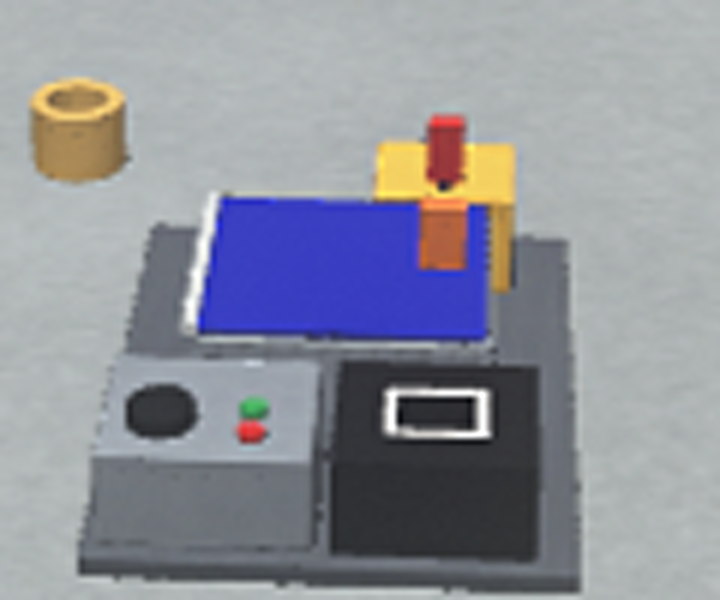

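Confirmed: the blue relay with the white top is at scene (150,281) and side (237,312), with teal decoys around it.

```bash
python3 - <<'E'
from h import *
f1=lambda p:np.array(p)/6+[100,225]
f2=lambda p:np.array(p)/5+[225,155]
f3=lambda p:np.array(p)/5+[180,250]
f4=lambda p:np.array(p)/6+[220,150]
a=onz("scene",f1([(243,330),(285,282),(347,318),(305,367)]),.05)
b=onz("side",f3([(240,255),(318,243),(333,277),(249,292)]),.05)
for q in(a,b):
    e=np.roll(q,-1,0)-q
    print("relay",q.mean(0).round(4),np.linalg.norm(e,axis=1).round(4),np.degrees(np.arctan2(e[:,1],e[:,0])).round(1))
a=onz("scene",f2([(227,391),(285,350),(339,403),(282,446)]),.06)
b=onz("side",f4([(385,388),(490,388),(492,437),(386,437)]),.06)
for q in(a,b):
    e=np.roll(q,-1,0)-q
    print("sock",q.mean(0).round(4),np.linalg.norm(e,axis=1).round(4),np.degrees(np.arctan2(e[:,1],e[:,0])).round(1))
a=onz("scene",f2([(418,90),(578,240),(402,358),(240,203)]),.066)
b=onz("side",f4([(220,198),(490,205),(488,338),(198,332)]),.066)
for q in(a,b):
    e=np.roll(q,-1,0)-q
    print("cover",q.mean(0).round(4),np.linalg.norm(e,axis=1).round(4),np.degrees(np.arctan2(e[:,1],e[:,0])).round(1))
a=onz("scene",f2([(40,316),(290,588),(705,278),(447,55)]),.0)
print("base",a.round(4))
T=tri([("scene",f2((468,223))),("side",f4((443,205)))]);print("handle top",T)
T=tri([("scene",f2((589,147))),("side",f4((446,122)))]);print("tab top",T)
s=arm.state();print(R.from_quat(s["tcp_rot"]).as_matrix().round(3))
E
```

```text
relay [ 0.4539 -0.3116  0.05  ] [0.0248 0.0319 0.025  0.0318] [ 100.5   11.1  -79.8 -169.1]
relay [ 0.4508 -0.3077  0.05  ] [0.0326 0.0217 0.0347 0.0226] [   7.   -76.9 -171.3   97.7]
sock [ 0.6127 -0.0116  0.06  ] [0.0391 0.0425 0.0388 0.0431] [ 81.7  -8.7 -97.4 171.7]
sock [ 0.6118 -0.0085  0.06  ] [0.0469 0.041  0.046  0.0409] [ -5.6 -98.3 174.4  83. ]
cover [0.5916 0.1162 0.066 ] [0.1336 0.1237 0.1312 0.1291] [ -11.3 -100.6  171.    80.4]
cover [0.5877 0.1178 0.066 ] [0.1346 0.1318 0.1324 0.1334] [ -8.6 -99.9 172.1  81. ]
base [[ 0.4506 -0.0311  0.    ]
 [ 0.6665 -0.0673  0.    ]
 [ 0.7151  0.2373  0.    ]
 [ 0.4995  0.2737  0.    ]]
handle top [0.63087083 0.1130878  0.09904381]
tab top [0.64648308 0.19707483 0.09999532]
[[ 0.913  0.409 -0.001]
 [ 0.409 -0.913  0.001]
 [-0.    -0.002 -1.   ]]
```

```bash
python3 -m creep '{"gripper":[0.06,0.06,0.06,0.06,0.06,0.06,0.06,0.06,0.06,0.06],"travel":[[0.0358,-0.0071,0],[0.0358,-0.0071,0],[0.0358,-0.0071,0],[0.0358,-0.0071,0],[0.0358,-0.0071,0],[0.0358,-0.0071,0],[0.0358,-0.0071,0],[0.0358,-0.0071,0],[0,0,0],[0,0,0]],"dr":[[0,0,0],[0,0,0],[0,0,0],[0,0,0],[0,0,0],[0,0,0],[0,0,0],[0,0,0],[0,0,7],[0,0,7]]}'
python3 - <<'E'
from h import *
s=arm.state();print(s["position"],R.from_quat(s["tcp_rot"]).as_matrix().round(3))
im=arm.capture("wrist");cv2.imwrite("pics/w1.png",im[:,:,::-1])
print(proj("wrist",[(.452,-.31,.05),(.452,-.31,0)]))
E
```

```text
time_s: 0.98
position: [0.4543, -0.3086, 0.2307]
tcp_rot: [0.996, 0.087, -0.0, -0.0]
ft_force: [-0.1, -0.9, -0.5]
opening: 0.0599
[ 0.45434078 -0.30862713  0.23070644] [[ 0.985  0.174 -0.001]
 [ 0.174 -0.985  0.   ]
 [-0.    -0.001 -1.   ]]
[[282.98648237 190.55599619]
 [282.94652241 182.54508639]]
```

View pics/w1.png

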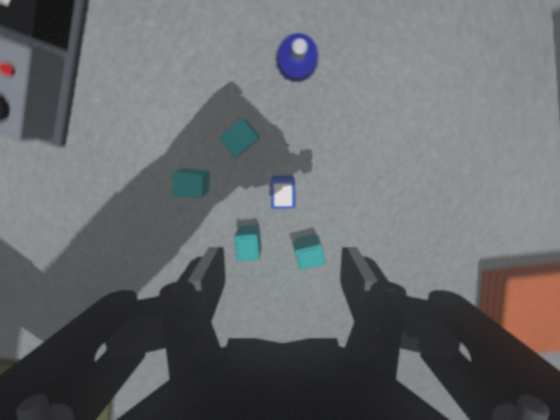

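```bash
python3 - <<'E'
from h import *
crop("pics/w1.png",250,165,320,220,10,"pics/c5.png")
E
```

```text
(no output)
```

View pics/c5.png

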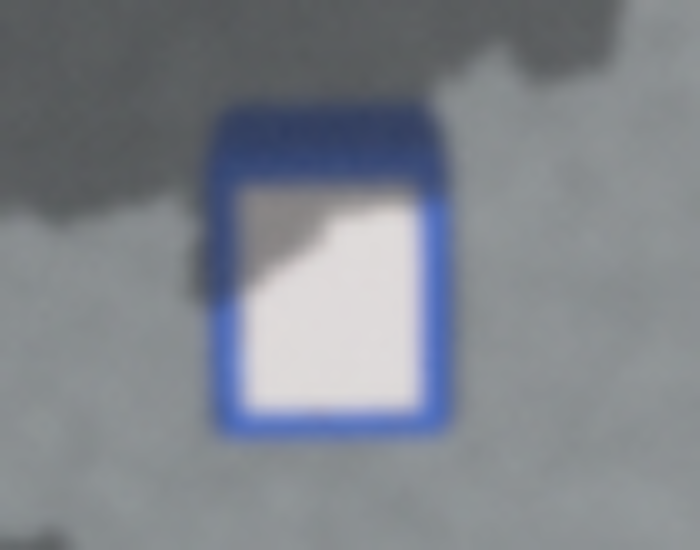

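```bash
python3 - <<'E'
from h import *
q=onz("wrist",np.array([(237,185),(420,188),(425,412),(240,412)])/10+[250,165],.05)
e=np.roll(q,-1,0)-q
print(q.mean(0),np.linalg.norm(e,axis=1),np.degrees(np.arctan2(e[:,1],e[:,0])))
s=arm.state();M=R.from_quat(s["tcp_rot"]).as_matrix()
print((q.mean(0)-s["position"])@M)
E
```

```text
[ 0.44686365 -0.310951    0.05      ] [0.0206473  0.02618613 0.02131842 0.02651932] [ -81.30978505 -168.59907319   99.64800728    9.92243076]
[-0.00669753  0.00077862  0.18072262]
```

```bash
python3 -m creep '{"gripper":[0.06,0.06,0.06,0.06,0.06,0.06,0.06],"travel":[[-0.0045,0.0008,0],[0,0,0.04],[0,0,0.04],[0,0,0.04],[0,0,0.03],[0,0,0],[0,0,0]],"dr":[[0,0,0],[0,0,0],[0,0,0],[0,0,0],[0,0,0],[0,0,0],[0,0,0]]}'
python3 - <<'E'
from h import *
im=arm.capture("wrist");cv2.imwrite("pics/w2.png",im[:,:,::-1])
im=arm.capture("side");cv2.imwrite("pics/s2.png",im[:,:,::-1])
crop("pics/s2.png",180,200,340,320,5,"pics/s2c.png")
E
```

```text
time_s: 1.62
position: [0.4463, -0.3114, 0.0802]
tcp_rot: [0.996, 0.089, -0.002, -0.001]
ft_force: [-0.1, -0.3, 0.9]
opening: 0.0599
```

View pics/w2.png

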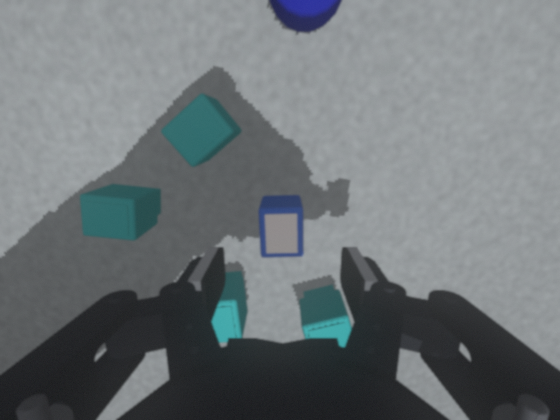

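View pics/s2c.png

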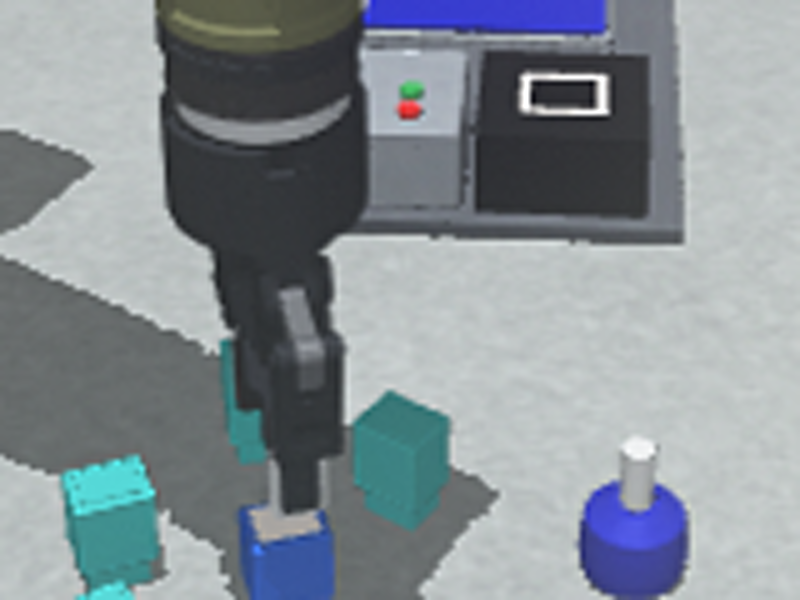

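```bash
python3 - <<'E'
from h import *
q=onz("wrist",[(264.5,213.5),(298,213.5),(299,254),(265,254)],.05)
s=arm.state();M=R.from_quat(s["tcp_rot"]).as_matrix();print(s["position"],M.round(4))
e=np.roll(q,-1,0)-q
print(q.mean(0),np.linalg.norm(e,axis=1),np.degrees(np.arctan2(e[:,1],e[:,0])),(q.mean(0)-s["position"])@M)
E
```

```text
[ 0.44935773 -0.31319475  0.08327566] [[ 0.9844  0.1759  0.0025]
 [ 0.1759 -0.9844 -0.0018]
 [ 0.0021  0.0022 -1.    ]]
[ 0.45045083 -0.31263207  0.05      ] [0.02115777 0.02774257 0.02233181 0.02771645] [ -79.9758695  -167.77290181  100.00917942    9.80165682] [ 0.00110446 -0.00043363  0.03327721]
```

```bash
python3 -m creep '{"gripper":[0.06,0.06,0.06,0.06,0.02,0.02,0.02,0.02,0.02,0.02],"travel":[[0.001,0,0.025],[0,0,0.025],[0,0,0.01],[0,0,0],[0,0,0],[0,0,0],[0,0,0],[0,0,0],[0,0,0],[0,0,0]],"dr":[[0,0,0],[0,0,0],[0,0,0],[0,0,0],[0,0,0],[0,0,0],[0,0,0],[0,0,0],[0,0,0],[0,0,0]]}'; python3 - <<'E'
from h import *
s=arm.state();print(s["position"],s["opening"])
E
```

```text
time_s: 2.55
position: [0.451, -0.3128, 0.0233]
tcp_rot: [0.996, 0.088, 0.002, 0.001]
ft_force: [-0.9, 0.7, 6.8]
opening: 0.0269
[ 0.45096673 -0.3128204   0.02333012] 0.026932891471774516
```

```bash
python3 -m creep '{"gripper":[0.02,0.02,0.02,0.02,0.02,0.02,0.02,0.02],"travel":[[0,0,0],[0,0,-0.02],[0,0,-0.035],[0,0,-0.035],[0,0,-0.035],[0,0,-0.035],[0,0,0],[0,0,0]],"dr":[[0,0,0],[0,0,0],[0,0,0],[0,0,0],[0,0,0],[0,0,0],[0,0,6.5],[0,0,6.5]]}';  python3 - <<'E'
from h import *
im=arm.capture("wrist");cv2.imwrite("pics/w3.png",im[:,:,::-1])
s=arm.state();M=R.from_quat(s["tcp_rot"]).as_matrix();print(s["position"],M.round(4),s["opening"])
print((np.array([.612,-.01,.18])-s["position"])@M)
E
```

```text
time_s: 3.22
position: [0.4513, -0.3131, 0.1852]
tcp_rot: [1.0, -0.028, 0.003, 0.002]
ft_force: [-0.1, 0.2, -1.2]
opening: 0.0272
[ 0.450341   -0.31246173  0.18372195] [[ 0.9982 -0.0593  0.0036]
 [-0.0592 -0.9982 -0.0026]
 [ 0.0037  0.0024 -1.    ]] 0.026916496581588557
[ 0.1434402  -0.3115175   0.00351318]
```

View pics/w3.png

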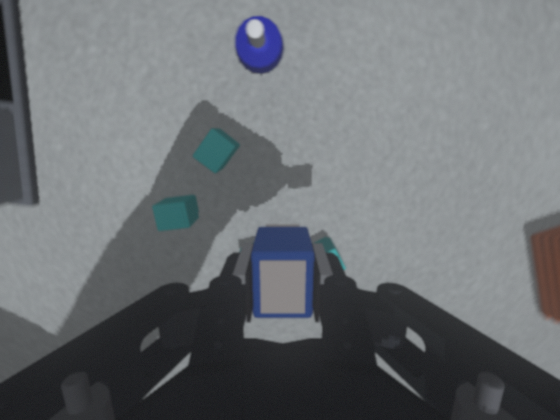

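The relay is held upright and centred, at wrist (283,272). Next I move to just short of the socket and measure the hole.

```bash
python3 -m creep '{"gripper":[0.02,0.02,0.02,0.02,0.02,0.02,0.02,0.02,0.02,0.02],"travel":[[0.0117,-0.039,0],[0.0117,-0.039,0],[0.0117,-0.039,0],[0.0117,-0.039,0],[0.0117,-0.039,0],[0.0117,-0.039,0],[0.0117,-0.039,0],[0.0117,-0.039,0],[0,0,0],[0,0,0]],"dr":[[0,0,0],[0,0,0],[0,0,0],[0,0,0],[0,0,0],[0,0,0],[0,0,0],[0,0,0],[0,0,5.9],[0,0,0]]}'; python3 -m creep '{"gripper":[0.02,0.02],"travel":[[0,0,0],[0,0,0]],"dr":[[0,0,0],[0,0,0]]}';  python3 - <<'E'
from h import *
s=arm.state();M=R.from_quat(s["tcp_rot"]).as_matrix();print(s["position"],M.round(4),s["opening"])
c=arm.calibration("wrist")
im=arm.capture("wrist");cv2.imwrite("pics/w4.png",im[:,:,::-1])
print(proj("wrist",[(.612,-.01,.06)],c))
import pickle;pickle.dump((s,c),open("w4.pkl","wb"))
E
```

```text
time_s: 4.1
position: [0.5561, -0.0421, 0.1812]
tcp_rot: [0.999, -0.045, -0.0, -0.015]
ft_force: [0.6, -1.1, -0.8]
opening: 0.0269
time_s: 4.27
position: [0.5552, -0.0426, 0.1812]
tcp_rot: [0.999, -0.046, -0.0, -0.016]
ft_force: [0.7, 1.3, -0.5]
opening: 0.0268
[ 0.5552268  -0.04256343  0.18120684] [[ 9.957e-01 -9.270e-02  9.000e-04]
 [-9.270e-02 -9.952e-01  3.240e-02]
 [-2.100e-03 -3.230e-02 -9.995e-01]] 0.026789339652289856
[[244.29474697 143.5156813 ]]
```

View pics/w4.png

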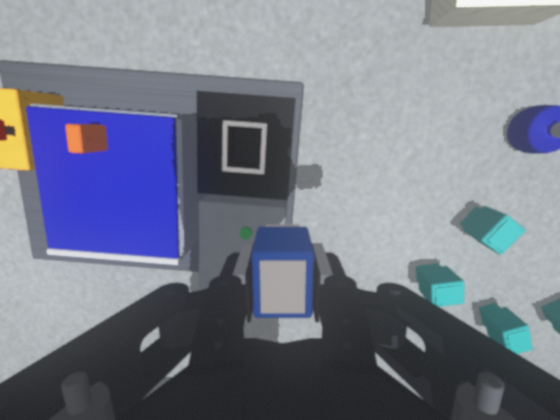

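```bash
python3 - <<'E'
from h import *
crop("pics/w4.png",190,85,310,205,5,"pics/c6.png")
E
```

```text
(no output)
```

View pics/c6.png

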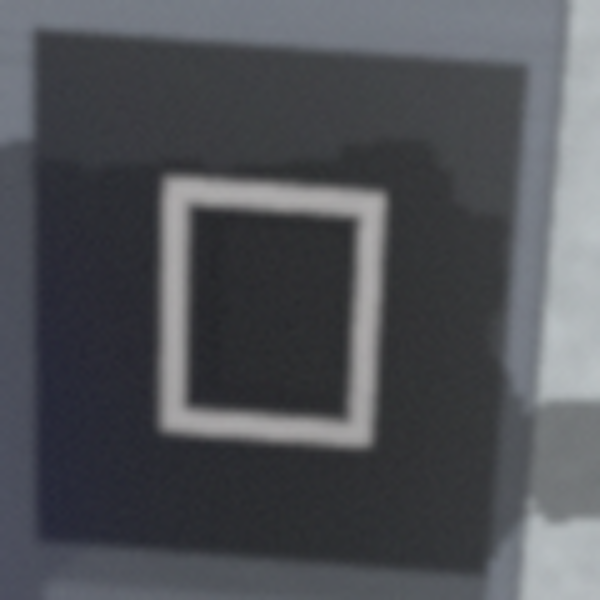

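```bash
python3 - <<'E'
from h import *
import pickle
s,c=pickle.load(open("w4.pkl","rb"))
M=R.from_quat(s["tcp_rot"]).as_matrix()
for k in([(162,176),(388,190),(374,447),(160,434)],[(190,206),(360,214),(348,418),(186,408)]):
    q=onz("wrist",np.array(k)/5+[190,85],.06,c); e=np.roll(q,-1,0)-q
    print(q.mean(0),np.linalg.norm(e,axis=1).round(4),np.degrees(np.arctan2(e[:,1],e[:,0])).round(1))
crop("pics/w4.png",235,215,330,325,6,"pics/c7.png")
E
```

```text
[ 0.60816013 -0.00937227  0.06      ] [0.0397 0.0452 0.0394 0.0454] [-98.8 170.6  81.4  -9.1]
[ 0.60840148 -0.0094162   0.06      ] [0.03   0.0359 0.0296 0.0355] [-98.  170.   81.3  -9.5]
```

View pics/c7.png

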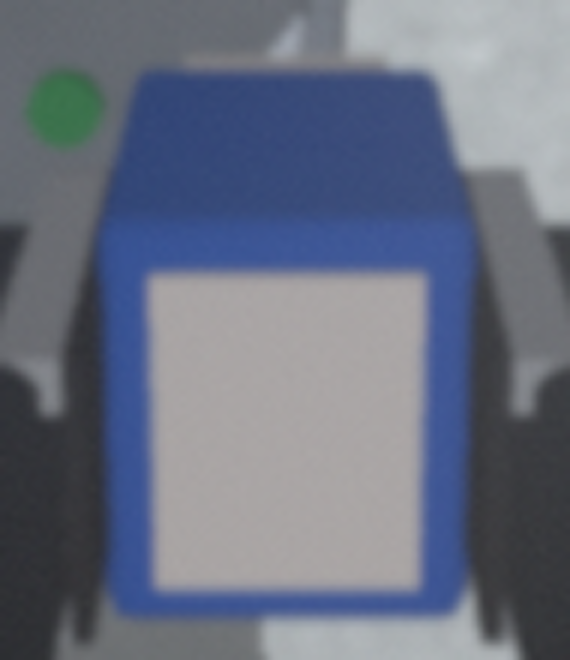

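```bash
python3 - <<'E'
from h import *
import pickle
s,c=pickle.load(open("w4.pkl","rb"))
M=R.from_quat(s["tcp_rot"]).as_matrix()
Tt=np.eye(4);Tt[:3,:3]=M;Tt[:3,3]=s["position"]
c2=dict(c);c2["world_from_camera"]=np.linalg.inv(Tt)@c["world_from_camera"]
for k in ([(147,272),(428,272),(422,590),(153,590)],[(103,225),(472,225),(462,614),(108,614)]):
    q=onz("wrist",np.array(k)/6+[235,215],-.0267,c2);e=np.roll(q,-1,0)-q
    print("relay in tool",q.mean(0),np.linalg.norm(e,axis=1).round(4),np.degrees(np.arctan2(e[:,1],e[:,0])).round(1))
y=np.radians(-9.2)
D=np.array([[np.cos(y),np.sin(y),0],[np.sin(y),-np.cos(y),0],[0,0,-1]])
s=arm.state();M=R.from_quat(s["tcp_rot"]).as_matrix()
print("dr",np.degrees(R.from_matrix(M.T@D).as_rotvec()))
print("after turn travel",(np.array([.610,-.0095,.13])-s["position"])@D, s["joint_positions"])
E
```

```text
relay in tool [-0.00182375  0.00038524 -0.0267    ] [0.0204 0.0266 0.0206 0.0266] [ 90.1 179.8 -89.9   0.3]
relay in tool [-0.00104032  0.00028929 -0.0267    ] [0.0266 0.0325 0.0273 0.0325] [ 90.1 179.8 -89.9   1. ]
dr [-1.8486452   0.17530249  3.84676687]
after turn travel [ 0.04875174 -0.04153682  0.05125957] [-0.09537219  0.34067008 -0.15551351  1.07665091  0.03233946  3.13961317]
```

Joint 6 is at its limit of 3.14. A half turn makes no difference to the relay, so I'll turn the tool about 176° the other way.

```bash
python3 -m creep '{"gripper":[0.02,0.02,0.02,0.02,0.02,0.02,0.02,0.02,0.02,0.02],"travel":[[0,0,0],[0,0,0],[0,0,0],[0,0,0],[0,0,0],[0,0,0],[0,0,0],[0,0,0],[0,0,0],[0,0,0]],"dr":[[-1.85,0.18,0],[0,0,-7.1],[0,0,-7.1],[0,0,-7.1],[0,0,-7.1],[0,0,-7.1],[0,0,-7.1],[0,0,-7.1],[0,0,-7.1],[0,0,-7.1]]}'
python3 -m creep '{"gripper":[0.02,0.02,0.02,0.02,0.02,0.02,0.02,0.02,0.02,0.02],"travel":[[0,0,0],[0,0,0],[0,0,0],[0,0,0],[0,0,0],[0,0,0],[0,0,0],[0,0,0],[0,0,0],[0,0,0]],"dr":[[0,0,-7.1],[0,0,-7.1],[0,0,-7.1],[0,0,-7.1],[0,0,-7.1],[0,0,-7.1],[0,0,-7.1],[0,0,-7.1],[0,0,-7.1],[0,0,-7.1]]}'
python3 -m creep '{"gripper":[0.02,0.02,0.02,0.02,0.02,0.02,0.02,0.02],"travel":[[0,0,0],[0,0,0],[0,0,0],[0,0,0],[0,0,0],[0,0,0],[0,0,0],[0,0,0]],"dr":[[0,0,-7.1],[0,0,-7.1],[0,0,-7.1],[0,0,-7.1],[0,0,-7.1],[0,0,0],[0,0,0],[0,0,0]]}'
cat > g.py <<'E'
from h import *
import sys
y=np.radians(-9.2)
D=np.array([[-np.cos(y),-np.sin(y),0],[-np.sin(y),np.cos(y),0],[0,0,-1]])
def rel(t):
    s=arm.state();M=R.from_quat(s["tcp_rot"]).as_matrix()
    print("pos",s["position"].round(4),"F",s["ft_force"].round(1),"op",round(s["opening"],4),"q",s["joint_positions"].round(2))
    print("dr",np.degrees(R.from_matrix(M.T@D).as_rotvec()).round(2),"now",((np.array(t)-s["position"])@M).round(4),"after",((np.array(t)-s["position"])@D).round(4))
if __name__=="__main__": rel([float(a) for a in sys.argv[1:4]])
E
python3 g.py .612 -.0095 .13
```

```text
time_s: 5.15
position: [0.5549, -0.0478, 0.1814]
tcp_rot: [0.869, 0.495, 0.002, -0.001]
ft_force: [-0.4, -1.0, 0.3]
opening: 0.0271
time_s: 5.98
position: [0.5549, -0.0478, 0.1814]
tcp_rot: [0.42, 0.907, 0.002, -0.0]
ft_force: [0.8, 0.5, -1.0]
opening: 0.0268
time_s: 6.65
position: [0.5551, -0.0476, 0.1814]
tcp_rot: [0.128, 0.992, 0.002, 0.001]
ft_force: [-0.1, -0.3, -0.3]
opening: 0.027
pos [ 0.5551 -0.0476  0.1814] F [-0.1 -0.3 -0.3] op 0.027 q [-0.09  0.34 -0.16  1.07  0.    0.17]
dr [ 0.24  0.06 -5.51] now [-0.0454  0.0511  0.0516] after [-0.0501  0.0467  0.0514]
```

```bash
python3 -m creep '{"gripper":[0.02,0.02,0.02,0.02,0.02,0.02,0.02],"travel":[[0,0,0],[-0.026,0.012,0],[-0.026,0.012,0],[-0.026,0.012,0],[-0.026,0.012,0],[0,0,0],[0,0,0]],"dr":[[0.2,0,-5.5],[0,0,0],[0,0,0],[0,0,0],[0,0,0],[0,0,0],[0,0,0]]}'
python3 - <<'E'
from g import *
rel([.61,-.0095,.13])
s=arm.state();c=arm.calibration("wrist")
im=arm.capture("wrist");cv2.imwrite("pics/w5.png",im[:,:,::-1])
print(proj("wrist",[(.61,-.0095,.06)],c))
import pickle;pickle.dump((s,c),open("w5.pkl","wb"))
E
```

```text
time_s: 7.23
position: [0.6663, -0.0159, 0.1805]
tcp_rot: [0.079, 0.997, 0.0, 0.0]
ft_force: [-0.6, 0.0, -0.7]
opening: 0.0272
pos [ 0.6663 -0.0159  0.1805] F [-0.6  0.  -0.7] op 0.0272 q [-0.02  0.53  0.15  1.19  0.    0.13]
dr [0.03 0.02 0.11] now [ 0.0566 -0.0026  0.0505] after [ 0.0566 -0.0027  0.0505]
[[279.61423614 141.0921734 ]]
```

View pics/w5.png

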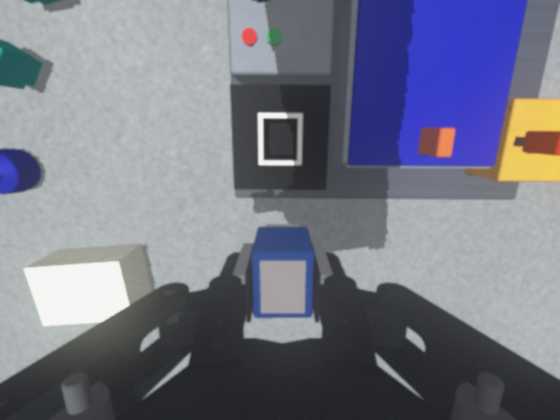

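```bash
python3 - <<'E'
from h import *
crop("pics/w5.png",240,95,320,180,7,"pics/c8.png")
crop("pics/w5.png",400,90,560,200,5,"pics/c9.png")
E
```

```text
(no output)
```

View pics/c8.png

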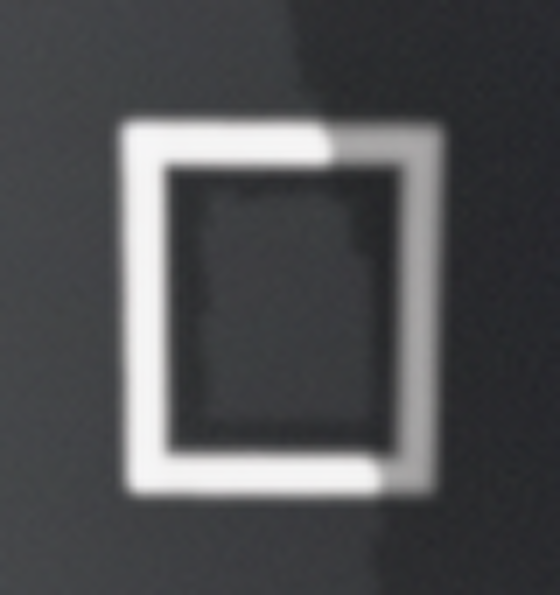

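View pics/c9.png

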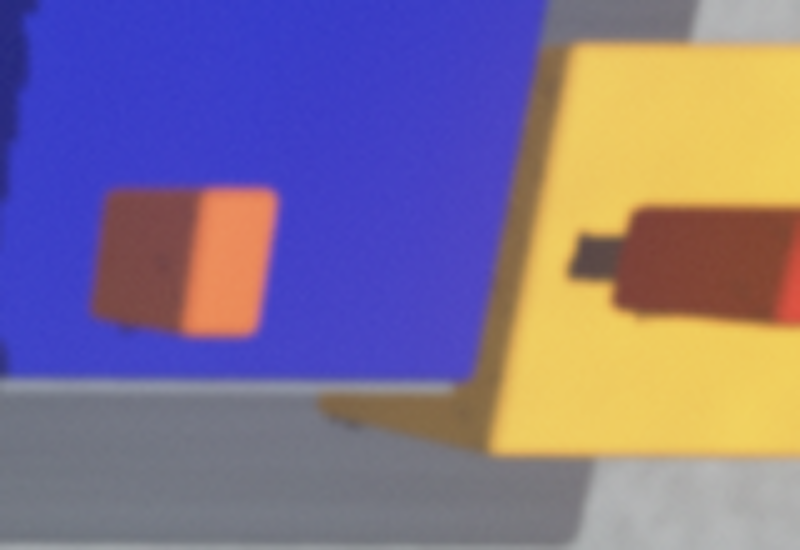

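```bash
python3 - <<'E'
from g import *
import pickle
s,c=pickle.load(open("w5.pkl","rb"))
for nm,k,z in (("sock",np.array([(121,122),(446,122),(437,495),(127,495)])/7+[240,95],.06),("handle",np.array([(200,188),(278,188),(262,337),(183,337)])/5+[400,90],.1)):
    q=onz("wrist",k,z,c); e=np.roll(q,-1,0)-q
    print(nm,q.mean(0),np.linalg.norm(e,axis=1).round(4),np.degrees(np.arctan2(e[:,1],e[:,0])).round(1))
E
```

```text
sock [ 0.60893246 -0.00863011  0.06      ] [0.04   0.0457 0.04   0.0457] [ 80.8  -9.5 -99.2 170.5]
handle [0.62943659 0.1142318  0.1       ] [0.0116 0.0219 0.012  0.0218] [ 80.8  -6.4 -99.2 172.3]
```

```bash
python3 g.py .6078 -.0091 .105; python3 -m creep '{"gripper":[0.02,0.02,0.02,0.02,0.02,0.02,0.02],"travel":[[0.029,-0.0013,0],[0.0295,-0.0013,0],[0,0,0.03],[0,0,0.03],[0,0,0.0155],[0,0,0],[0,0,0]],"dr":[[0,0,0],[0,0,0],[0,0,0],[0,0,0],[0,0,0],[0,0,0],[0,0,0]]}'
python3 g.py .6078 -.0091 .0693; python3 - <<'E'
from h import *
im=arm.capture("wrist");cv2.imwrite("pics/w6.png",im[:,:,::-1])
crop("pics/w6.png",220,160,340,330,3.5,"pics/c10.png")
im=arm.capture("side");cv2.imwrite("pics/s6.png",im[:,:,::-1])
crop("pics/s6.png",230,140,350,250,5,"pics/c11.png")
E
```

```text
pos [ 0.6651 -0.0163  0.1807] F [ 1.1 -0.5 -1.7] op 0.0264 q [-0.02  0.53  0.15  1.19  0.    0.13]
dr [ 0.01 -0.03  0.1 ] now [ 0.0576 -0.002   0.0757] after [ 0.0577 -0.0021  0.0757]
time_s: 7.87
position: [0.6054, -0.01, 0.1057]
tcp_rot: [0.079, 0.997, 0.0, -0.001]
ft_force: [-0.2, 0.3, -0.5]
opening: 0.027
pos [ 0.6054 -0.01    0.1057] F [-0.2  0.3 -0.5] op 0.027 q [-0.02  0.47 -0.15  0.95  0.    0.14]
dr [ 0.01 -0.08  0.09] now [-0.0023  0.0013  0.0364] after [-0.0022  0.0013  0.0364]
```

View pics/c10.png

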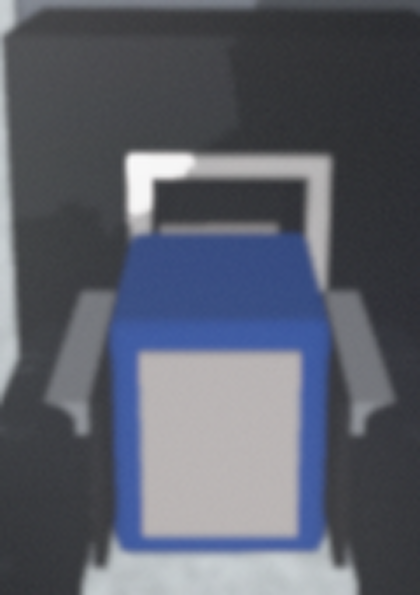

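View pics/c11.png

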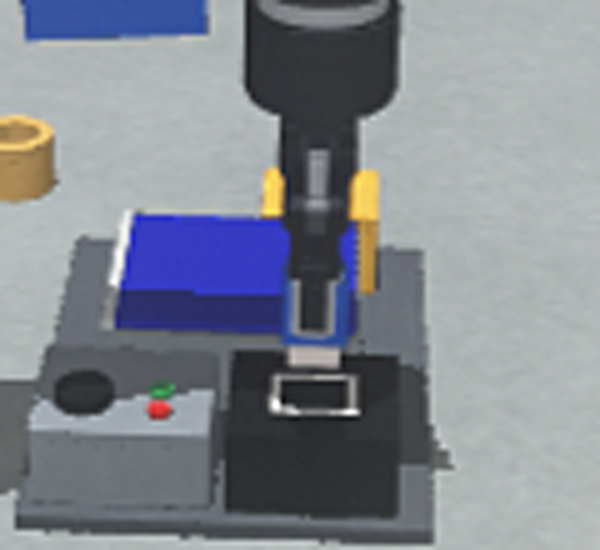

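```bash
python3 -m creep '{"gripper":[0.02,0.02,0.02,0.02,0.02,0.02],"travel":[[-0.0022,0.0016,0],[0,0,0.008],[0,0,0.006],[0,0,0.004],[0,0,0.003],[0,0,0]],"dr":[[0,0,0],[0,0,0],[0,0,0],[0,0,0],[0,0,0],[0,0,0]]}'
python3 g.py .6078 -.0091 .0693; python3 - <<'E'
from h import *
im=arm.capture("wrist");cv2.imwrite("pics/w7.png",im[:,:,::-1])
crop("pics/w7.png",220,160,340,330,3.5,"pics/c12.png")
im=arm.capture("side");cv2.imwrite("pics/s7.png",im[:,:,::-1])
crop("pics/s7.png",260,170,330,240,8,"pics/c13.png")
E
```

```text
time_s: 8.47
position: [0.609, -0.0084, 0.0837]
tcp_rot: [0.079, 0.997, 0.0, -0.0]
ft_force: [0.0, 0.7, -0.5]
opening: 0.0272
pos [ 0.609  -0.0084  0.0837] F [ 0.   0.7 -0.5] op 0.0272 q [-0.01  0.5  -0.18  0.9   0.    0.14]
dr [ 0.01 -0.06  0.15] now [ 0.001  -0.0009  0.0144] after [ 0.001  -0.0009  0.0144]
```

View pics/c12.png

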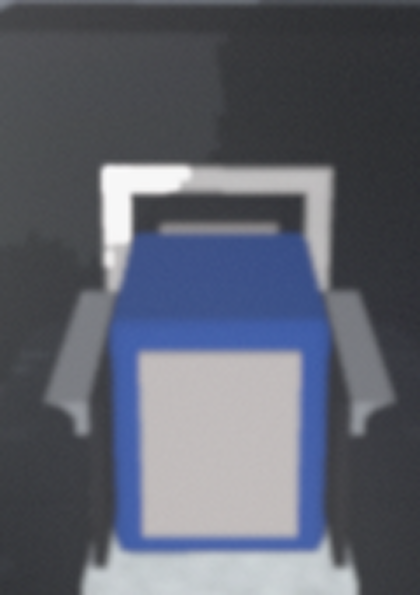

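View pics/c13.png

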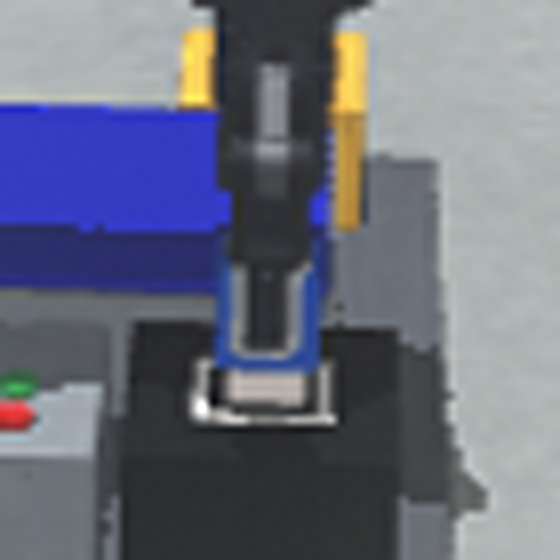

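```bash
python3 -m creep '{"gripper":[0.02,0.02,0.02,0.02,0.02,0.02],"travel":[[0.0008,-0.0001,0.002],[0,0,0.002],[0,0,0.002],[0,0,0.002],[0,0,0.002],[0,0,0]],"dr":[[0,0,0],[0,0,0],[0,0,0],[0,0,0],[0,0,0],[0,0,0]]}'
python3 g.py .6078 -.0091 .0693
```

```text
time_s: 9.07
position: [0.6087, -0.0084, 0.0744]
tcp_rot: [0.079, 0.997, 0.0, 0.0]
ft_force: [0.6, 0.3, -0.6]
opening: 0.0272
pos [ 0.6087 -0.0084  0.0744] F [ 0.6  0.3 -0.6] op 0.0272 q [-0.01  0.5  -0.19  0.88  0.    0.14]
dr [0.03 0.02 0.15] now [ 0.0008 -0.0009  0.0051] after [ 0.0008 -0.0009  0.0051]
```

It is entering freely: about 10 mm in with no contact force. I'll push on to the seat.

```bash
python3 -m creep '{"gripper":[0.02,0.02,0.02,0.02,0.02],"travel":[[0,0,0.002],[0,0,0.002],[0,0,0.002],[0,0,0.001],[0,0,0]],"dr":[[0,0,0],[0,0,0],[0,0,0],[0,0,0],[0,0,0]]}'
python3 g.py .6078 -.0091 .0693
```

```text
time_s: 9.48
position: [0.6093, -0.0084, 0.0694]
tcp_rot: [0.079, 0.997, 0.0, 0.001]
ft_force: [-2.6, -0.0, 7.9]
opening: 0.0269
pos [ 0.6093 -0.0084  0.0694] F [-2.6 -0.   7.9] op 0.0269 q [-0.01  0.51 -0.2   0.86  0.    0.14]
dr [0.04 0.13 0.15] now [ 0.0013 -0.0009  0.    ] after [ 0.0013 -0.0009  0.0001]
```

```bash
python3 -m creep '{"gripper":[0.02,0.02,0.02,0.02],"travel":[[0,0,0.0015],[0,0,0.001],[0,0,0],[0,0,0]],"dr":[[0,0,0],[0,0,0],[0,0,0],[0,0,0]]}'
python3 g.py .6078 -.0091 .0693
```

```text
time_s: 9.82
position: [0.6092, -0.0084, 0.0692]
tcp_rot: [0.079, 0.997, 0.0, 0.002]
ft_force: [-7.6, -0.2, 22.2]
opening: 0.0272
pos [ 0.6092 -0.0084  0.0692] F [-7.6 -0.2 22.2] op 0.0272 q [-0.01  0.51 -0.2   0.86  0.    0.14]
dr [0.06 0.2  0.15] now [ 0.0013 -0.0009 -0.0001] after [ 0.0013 -0.0009 -0.0001]
```

```bash
python3 -m creep '{"gripper":[0.02,0.05,0.05,0.05,0.05,0.05,0.05,0.05,0.05],"travel":[[0,0,-0.0025],[0,0,0],[0,0,0],[0,0,0],[0,0,-0.02],[0,0,-0.03],[0,0,-0.03],[0,0,-0.02],[0,0,0]],"dr":[[0,0,0],[0,0,0],[0,0,0],[0,0,0],[0,0,0],[0,0,0],[0,0,0],[0,0,0],[0,0,0]]}'
python3 g.py .632 .114 .12; python3 - <<'E'
from h import *
im=arm.capture("side");cv2.imwrite("pics/s8.png",im[:,:,::-1])
crop("pics/s8.png",230,140,350,250,6,"pics/c14.png")
im=arm.capture("scene");cv2.imwrite("pics/sc8.png",im[:,:,::-1])
crop("pics/sc8.png",225,155,375,275,5,"pics/c15.png")
im=arm.capture("wrist");cv2.imwrite("pics/w8.png",im[:,:,::-1])
E
```

```text
time_s: 10.57
position: [0.6121, -0.0085, 0.1724]
tcp_rot: [0.079, 0.997, 0.001, 0.005]
ft_force: [0.5, -0.9, 1.0]
opening: 0.0505
pos [ 0.6121 -0.0085  0.1724] F [ 0.5 -0.9  1. ] op 0.0505 q [-0.01  0.43 -0.04  1.09  0.    0.14]
dr [0.1  0.53 0.15] now [1.00e-04 1.24e-01 5.26e-02] after [-1.000e-04  1.241e-01  5.240e-02]
```

View pics/c14.png

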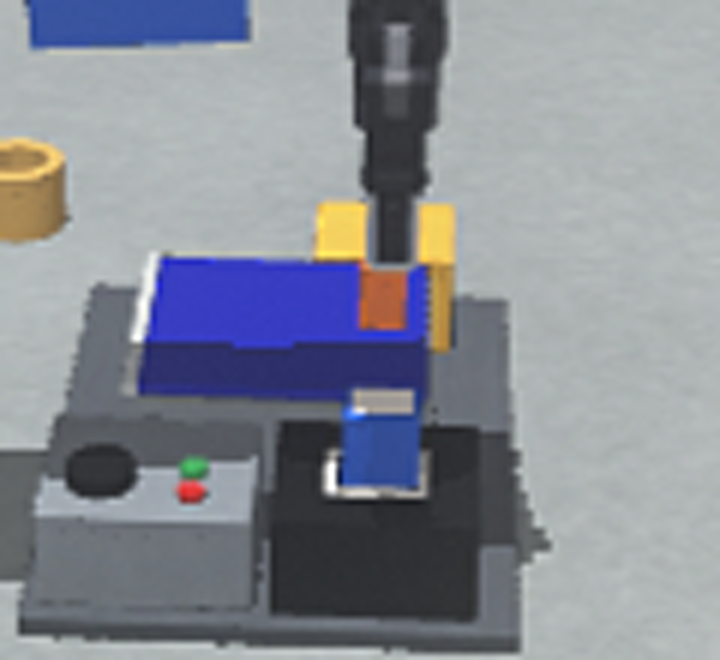

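View pics/c15.png

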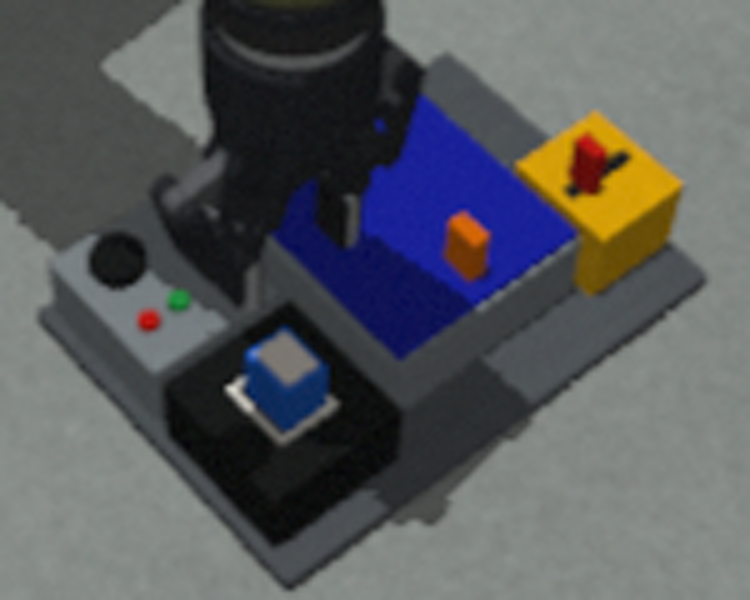

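View pics/w8.png

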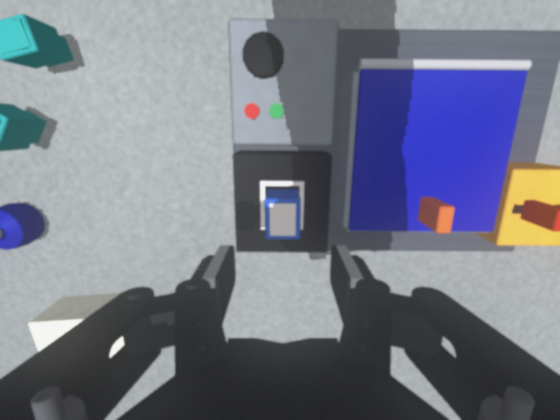

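The relay sits flush: the white foot is hidden and the blue block meets the frame at side crop (385,485). Next I move over the orange handle, at wrist (437,215).

```bash
python3 -m creep '{"gripper":[0.05,0.05,0.05,0.05,0.05,0.05,0.05,0.05],"travel":[[0.0025,0,0],[0,0.031,0],[0,0.031,0],[0,0.031,0],[0,0.031,0],[0,0,0.025],[0,0,0.025],[0,0,0]],"dr":[[0.1,0.5,0.15],[0,0,0],[0,0,0],[0,0,0],[0,0,0],[0,0,0],[0,0,0],[0,0,0]]}'
python3 g.py .6292 .1142 .073;python3 - <<'E'
from h import *
im=arm.capture("side");cv2.imwrite("pics/s9.png",im[:,:,::-1])
crop("pics/s9.png",230,140,350,250,5,"pics/c16.png")
im=arm.capture("wrist");cv2.imwrite("pics/w9.png",im[:,:,::-1])
E
python3 g.py .6292 .1142 .073
```

```text
time_s: 11.38
position: [0.6211, 0.1144, 0.111]
tcp_rot: [0.08, 0.997, -0.002, -0.01]
ft_force: [-0.8, -1.1, -0.6]
opening: 0.0501
pos [0.6211 0.1144 0.111 ] F [-0.8 -1.1 -0.6] op 0.0501 q [ 0.18  0.52 -0.05  1.02  0.    0.34]
dr [-0.31 -1.1   0.08] now [-0.0088  0.0013  0.0379] after [-0.0081  0.0011  0.038 ]
pos [0.6238 0.1141 0.1156] F [-0.   0.  -0.4] op 0.0499 q [ 0.18  0.52 -0.04  1.02  0.    0.34]
dr [-0.18 -0.75  0.  ] now [-0.0058  0.0011  0.0425] after [-0.0053  0.001   0.0426]
```

View pics/c16.png

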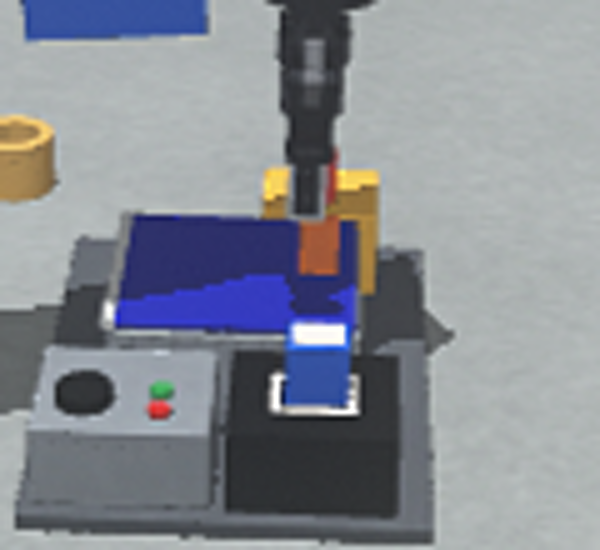

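View pics/w9.png

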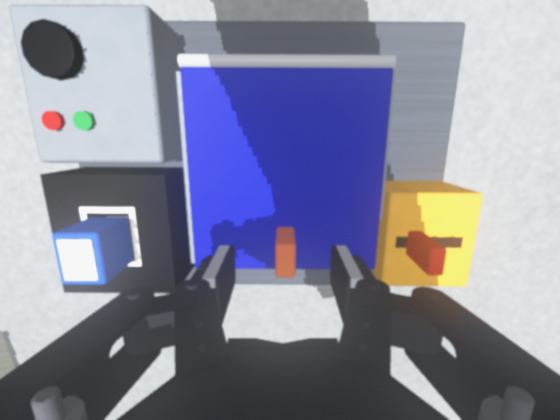

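```bash
python3 -m creep '{"gripper":[0.05,0.05,0.05,0.05,0.05,0.05],"travel":[[-0.004,0.001,0],[0,0,0],[0,0,0.02],[0,0,0.012],[0,0,0],[0,0,0]],"dr":[[-0.1,-0.5,0],[0,0,0],[0,0,0],[0,0,0],[0,0,0],[0,0,0]]}'
python3 g.py .6292 .1142 .073
```

```text
time_s: 11.98
position: [0.6303, 0.1144, 0.0864]
tcp_rot: [0.08, 0.997, 0.0, 0.001]
ft_force: [1.1, 0.8, -0.0]
opening: 0.0498
pos [0.6303 0.1144 0.0864] F [ 1.1  0.8 -0. ] op 0.0498 q [ 0.18  0.54 -0.09  0.94  0.    0.34]
dr [ 0.04  0.08 -0.03] now [ 0.001  -0.0004  0.0134] after [ 0.001  -0.0004  0.0134]
```

```bash
python3 -m creep '{"gripper":[0.05,0.05,0.05,0.0,0.0,0.0,0.0,0.0,0.0,0.0],"travel":[[0.001,0,0.007],[0,0,0.005],[0,0,0],[0,0,0],[0,0,0],[0,0,0],[0,0,0],[0,0,0],[0,0,0],[0,0,0]],"dr":[[0,0,0],[0,0,0],[0,0,0],[0,0,0],[0,0,0],[0,0,0],[0,0,0],[0,0,0],[0,0,0],[0,0,0]]}'
python3 g.py .6292 .1142 .073
python3 - <<'E'
from h import *
im=arm.capture("wrist");cv2.imwrite("pics/w10.png",im[:,:,::-1])
E
```

```text
time_s: 12.82
position: [0.6293, 0.1146, 0.0742]
tcp_rot: [0.08, 0.997, 0.0, 0.001]
ft_force: [-1.2, -1.9, 3.9]
opening: 0.0111
pos [0.6293 0.1146 0.0742] F [-1.2 -1.9  3.9] op 0.0111 q [ 0.18  0.55 -0.11  0.91 -0.    0.34]
dr [ 0.01  0.11 -0.02] now [ 0.     -0.0004  0.0012] after [ 0.     -0.0004  0.0012]
```

View pics/w10.png

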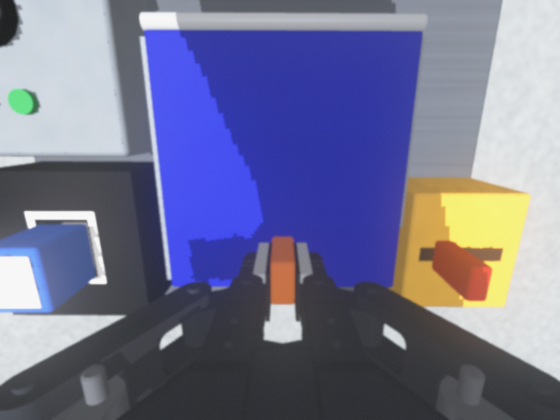

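The handle is gripped, with the pads either side of the orange post at wrist (284,268). Now the upward tug.

```bash
python3 -m creep '{"gripper":[0,0,0,0,0,0],"travel":[[0,0,-0.002],[0,0,-0.002],[0,0,-0.002],[0,0,-0.002],[0,0,0],[0,0,0]],"dr":[[0,0,0],[0,0,0],[0,0,0],[0,0,0],[0,0,0],[0,0,0]]}'
python3 g.py .6292 .1142 .073
```

```text
time_s: 13.37
position: [0.6273, 0.1149, 0.0807]
tcp_rot: [0.08, 0.997, -0.0, -0.001]
ft_force: [-2.5, -2.3, -7.2]
opening: 0.0107
pos [0.6273 0.1149 0.0807] F [-2.5 -2.3 -7.2] op 0.0107 q [ 0.18  0.54 -0.1   0.93  0.    0.34]
dr [-0.02 -0.14  0.02] now [-0.002  -0.0004  0.0077] after [-0.002  -0.0004  0.0077]
```

```bash
python3 -m creep '{"gripper":[0,0,0,0],"travel":[[0,0,-0.002],[0,0,-0.002],[0,0,0],[0,0,0]],"dr":[[0,0,0],[0,0,0],[0,0,0],[0,0,0]]}'
python3 g.py .6292 .1142 .073
```

```text
time_s: 13.7
position: [0.6261, 0.115, 0.0846]
tcp_rot: [0.08, 0.997, 0.0, -0.002]
ft_force: [-6.5, 0.0, -6.8]
opening: 0.011
pos [0.6261 0.115  0.0846] F [-6.5  0.  -6.8] op 0.011 q [ 0.18  0.54 -0.09  0.94  0.    0.34]
dr [-0.01 -0.27  0.02] now [-0.0033 -0.0003  0.0115] after [-0.0032 -0.0003  0.0116]
```

```bash
python3 -m creep '{"gripper":[0,0,0,0],"travel":[[0,0,-0.003],[0,0,-0.003],[0,0,0],[0,0,0]],"dr":[[0,0,0],[0,0,0],[0,0,0],[0,0,0]]}'
python3 g.py .6292 .1142 .073
python3 - <<'E'
from h import *
im=arm.capture("wrist");cv2.imwrite("pics/w11.png",im[:,:,::-1])
im=arm.capture("side");cv2.imwrite("pics/s11.png",im[:,:,::-1])
crop("pics/s11.png",230,120,350,250,5,"pics/c17.png")
E
```

```text
time_s: 14.03
position: [0.6243, 0.1153, 0.0899]
tcp_rot: [0.08, 0.997, 0.0, -0.004]
ft_force: [-8.7, 0.6, -8.4]
opening: 0.011
pos [0.6243 0.1153 0.0899] F [-8.7  0.6 -8.4] op 0.011 q [ 0.18  0.54 -0.09  0.96  0.    0.34]
dr [-0.02 -0.48  0.04] now [-0.0052 -0.0003  0.0168] after [-0.0051 -0.0003  0.0169]
```

View pics/w11.png

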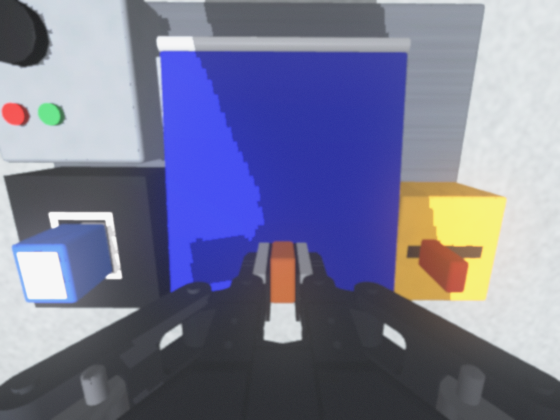

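View pics/c17.png

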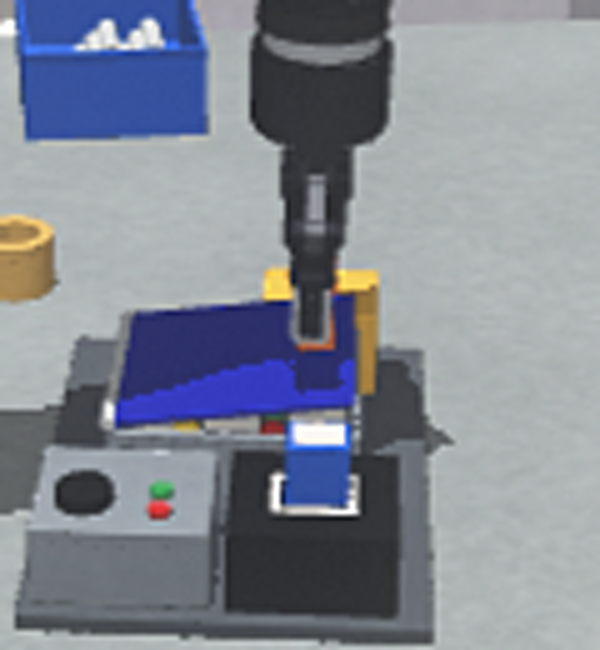

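The handle rose 16 mm against about 8 N and the cover is visibly open: the lamps show under its edge at side crop (240,425). That is well past the 5 mm play, so the cover is free and the red tab stays where it is. Now I swing it up along its arc.

```bash
python3 -m creep '{"gripper":[0,0,0,0,0,0],"travel":[[0.0005,0,0],[0.0005,0,0],[0.0014,0,-0.01],[0.0014,0,-0.01],[0,0,0],[0,0,0]],"dr":[[0,-4,0],[0,-4,0],[0,-5,0],[0,-5,0],[0,0,0],[0,0,0]]}'
cat > k.py <<'E'
from g import *
s=arm.state();M=R.from_quat(s["tcp_rot"]).as_matrix()
h=np.array([.5151,.1328,.063]);tx=np.array([np.cos(y),np.sin(y),0])
G=s["position"]-.019*M[:,2]
d=G-h;X=d@tx;Z=d[2];ph=np.degrees(np.arctan2(Z,X)-np.arctan2(.030,.115))
tool=np.degrees(np.arctan2(M[:,2]@tx,-M[2,2]))
print("t",s["time_s"],"X,Z",X.round(4),Z.round(4),"r",np.hypot(X,Z).round(4),"cover deg~",ph.round(1),"tool deg",tool.round(1),"F",s["ft_force"].round(1),"op",s["opening"].round(4),"q",s["joint_positions"].round(2))
E
python3 k.py
```

```text
time_s: 14.63
position: [0.6199, 0.1161, 0.1114]
tcp_rot: [0.079, 0.985, -0.012, 0.156]
ft_force: [-3.1, -2.0, -7.0]
opening: 0.0106Traceback (most recent call last):
  File "k.py", line 7, in <module>
    print("t",s["time_s"],"X,Z",X.round(4),Z.round(4),"r",np.hypot(X,Z).round(4),"cover deg~",ph.round(1),"tool deg",tool.round(1),"F",s["ft_force"].round(1),"op",s["opening"].round(4),"q",s["joint_positions"].round(2))
                                                                                                                                                                   ^^^^^^^^^^^^^^^^^^
AttributeError: 'float' object has no attribute 'round'
```

```bash
sed -i 's/s\["opening"\].round(4)/s["opening"]/' k.py; python3 k.py
python3 -m creep '{"gripper":[0,0,0,0,0,0],"travel":[[0.0014,0,-0.01],[0.0014,0,-0.01],[0.0014,0,-0.01],[0.0014,0,-0.01],[0,0,0],[0,0,0]],"dr":[[0,-5,0],[0,-5,0],[0,-5,0],[0,-5,0],[0,0,0],[0,0,0]]}';python3 k.py
```

```text
t 14.6333 X,Z 0.1003 0.0665 r 0.1203 cover deg~ 18.9 tool deg 18.0 F [-3.1 -2.  -7. ] op 0.010639013760772077 q [ 0.25  0.33 -0.43  0.52 -0.12  0.39]
time_s: 15.13
position: [0.5986, 0.1197, 0.1434]
tcp_rot: [0.075, 0.943, -0.026, 0.323]
ft_force: [-3.9, -1.5, -2.5]
opening: 0.0109
t 15.1333 X,Z 0.0728 0.0954 r 0.12 cover deg~ 38.0 tool deg 37.8 F [-3.9 -1.5 -2.5] op 0.01088980870331502 q [ 0.36  0.16 -0.79  0.02 -0.31  0.42]
```

```bash
python3 -m creep '{"gripper":[0,0,0,0,0,0],"travel":[[0.0014,0,-0.01],[0.0014,0,-0.01],[0.0014,0,-0.01],[0.0014,0,-0.01],[0,0,0],[0,0,0]],"dr":[[0,-5,0],[0,-5,0],[0,-5,0],[0,-5,0],[0,0,0],[0,0,0]]}';python3 k.py
```

```text
time_s: 15.63
position: [0.5699, 0.1245, 0.1661]
tcp_rot: [0.07, 0.875, -0.04, 0.478]
ft_force: [-6.0, -4.9, 1.1]
opening: 0.0109
t 15.6333 X,Z 0.0394 0.1133 r 0.12 cover deg~ 56.2 tool deg 57.4 F [-6.  -4.9  1.1] op 0.01086825964308705 q [ 0.51  0.18 -1.15 -0.65 -0.55  0.4 ]
```

```bash
python3 -m creep '{"gripper":[0,0,0,0,0,0],"travel":[[0.0007,0,-0.005],[0,0,0],[0,0,0],[0,0,0],[0,0,0],[0,0,0]],"dr":[[0,-2,0],[0,0,0],[0,0,0],[0,0,0],[0,0,0],[0,0,0]]}';python3 k.py
python3 - <<'E'
from h import *
for n in ("wrist","side","scene"):
    im=arm.capture(n);cv2.imwrite(f"pics/{n}12.png",im[:,:,::-1])
crop("pics/side12.png",170,80,350,260,4,"pics/c18.png")
E
```

```text
time_s: 16.13
position: [0.5652, 0.1253, 0.1685]
tcp_rot: [0.07, 0.866, -0.04, 0.494]
ft_force: [1.2, -4.3, -8.2]
opening: 0.0108
t 16.1333 X,Z 0.0343 0.1152 r 0.1202 cover deg~ 58.8 tool deg 59.4 F [ 1.2 -4.3 -8.2] op 0.010844616306888537 q [ 0.52  0.2  -1.19 -0.74 -0.58  0.39]
```

View pics/wrist12.png

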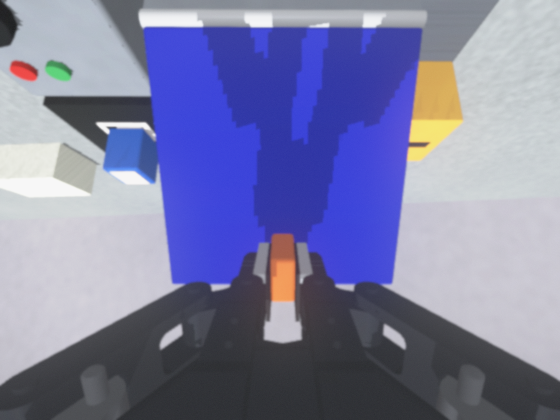

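View pics/c18.png

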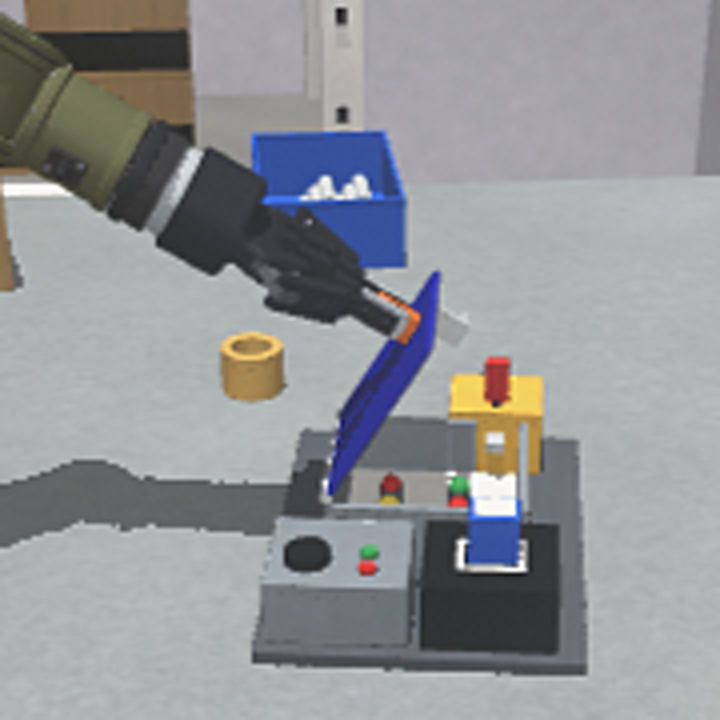

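View pics/scene12.png

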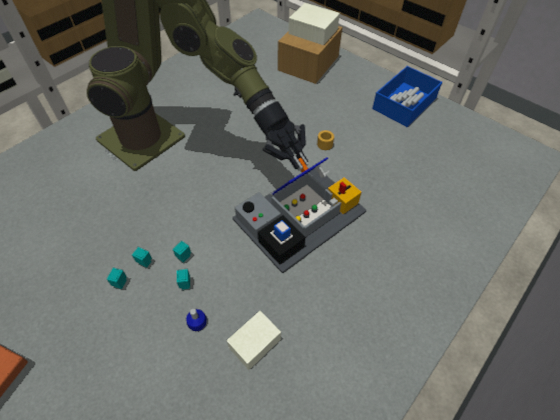

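The cover stands at about 59° in the gripper and the lamps are visible at scene (307,207). The relay is in the socket at (282,233). The ball joint (196,320), carton (255,338) and bushing (326,140) are where they began.

```bash
python3 k.py; python3 -c "
from plant import arm
print(arm.job_done())"; python3 k.py
```

```text
t 16.2833 X,Z 0.0338 0.1153 r 0.1202 cover deg~ 59.1 tool deg 59.4 F [  1.4  -3.  -10.8] op 0.010704030071526465 q [ 0.53  0.2  -1.19 -0.74 -0.58  0.39]
the job is handed in; nothing more can be done
None
the job is handed in; nothing more can be done
```

I handed the job in at 16.3 s, with the relay plugged in and the cover held up at about 59° in the gripper.

- **Relay:** I plugged the blue relay into the socket and pressed it down. It stopped hard at the expected height under 22 N, and in the pictures its white foot is completely hidden.
- **Cover catch:** I tugged the orange handle upward. It rose 16 mm against only about 8 N, well past the 5 mm of play, and lamps showed under the cover's edge. The cover was not caught, so I left the red tab alone.
- **Cover position:** I swung the cover up along its arc. The angle comes from the gripper's position relative to the hinge. The grip opening stayed steady and the measured force on the tool was about 11 N.
- **Bystanders:** The ball joint, carton and bushing appear at the same pixels as at the start.

One check disagreed: the scene and side cameras put the socket about 3–4 mm away from where the wrist camera did. I used the wrist camera's value, which two opposite views confirmed, and the relay went in without resistance.

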